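# Stamp a carton on the sloping batch-code stand

## Robot

A 7-joint arm with a two-finger parallel gripper is mounted at the origin on the work surface. World frame = base frame: x ahead of the robot, y to its left, z up, the work surface at z = 0. Lengths are in m, angles in rad, forces in N, time in s.
With the tool pointing down it reaches from about 0.425 to 0.825 m from the base axis. Payload 3.6 kg.
Tool frame: the origin (TCP) lies midway between the tips of the shut fingers; the grasp point (between the pads) lies 19 mm behind it; z points along the fingers, y is the line along which they close (so a half turn about z gives the same grasp; the last joint's range is limited). The gripper opens to 93 mm and grips with 3 to 60 N. Pads are 15 mm wide; open, the fingers measure 128 mm over their backs; the gripper's body (75 mm by 188 mm) begins 65 mm behind the grasp point.
Start: joints at [1.244, 0.615, -0.013, 1.423, 0.008, 1.103, -0.04], TCP at [0.193, -0.621, 0.219] pointing down, gripper open.
Joint ranges: [-3.12, 3.12], [-0.3, 2.06], [-1.34, 1.32], [0.26, 2.42], [-1.36, 4.5], [0.01, 1.98], [-2.84, 2.84]. Speed limits (rad/s): [2.79, 2.79, 3.14, 3.14, 3.14, 3.14, 3.14].

## Interface

Orientations are given as a unit quaternion [w, x, y, z].
In Python, from cell import ctrl gives the robot as it stands.
- The arm moves only by the tool play_rows, never from a script. Its argument "plan" is a list of rows, each an object of numbers: "tx", "ty", "tz": the shift along the tool's x, y, z in m; "ax", "ay", "az": the turn, a rotation vector about the tool's x, y, z in degrees; "jaw": the closure in counts, from 0 (fully open) to 255 (shut). A call has 1 to 12 rows; each row is the pose to reach, as a shift and turn from the pose commanded when the call began, along the tool's axes at that moment; what a row does not reach only later rows make up. A row lasts 1/12 s, in which the tool goes at most 41.7 mm and 7.16 degrees, less where a joint would pass 70% of its speed; a pose out of reach is approached as far as the arm can. A call with a gripper value outside its range is refused whole. The fingers move at their own pace and stop on an object; the grip force is fixed at half the most. Time passes only in rows, so rows that repeat a pose let the fingers close. It gives the time, the measured TCP pose, the force, the opening and the grip force at its end, in the units of the state.
- ctrl.observe(): the state, without advancing time (a new reading comes with each control period).
- ctrl.get_image(name): name is "scene" or "top" or "wrist"; returns (picture, depth): 480x640x3 uint8, red, green, blue; 480x640 float32, m along the optical axis (not along the pixel's ray), 0 where there is no reading.
- ctrl.camera_model(name): a dict with "fov_y" (degrees; the focal length in pixels is half the picture's height over the tangent of half this angle, whatever the lens; pixels are square), "cx", "cy" (the principal point, pixels), "cam_to_world" (4x4, takes a point from camera to world coordinates); the wrist camera has in their place "T_tool_cam" (4x4, takes a point from camera to tool coordinates, whose origin is the TCP and whose axes are the flange's). Camera axes: x right, y down, z forward; pixel columns grow to the right and rows downward; lengths in m; the calibration is good to about 2 mm. A picture is of the moment at which its call begins: read the wrist's pose just before it. camera_model takes no time and is no camera call.
- ctrl.job_done(): hands the job in; it is judged then, once.
The state is a dict: "clock": time; "joint_positions": joint angles; "qd": joint speeds; "joint_efforts": joint torques, N m; "tool_pos": TCP position; "eef_rot": TCP orientation; "force": force on the tool from outside, world axes, zero at the start; "moment": the same for the moment, N m; "opening": finger opening in m; "finger_force": force on a finger pad.
Only numpy, scipy, OpenCV 4.12 (cv2) and the standard library are available. Lean on these libraries where they do the work, as an engineer would, in place of code of your own. Each camera call takes 0.05 s, during which the arm holds its last target. There are 200 camera calls.

## Task

Slide the carton carriage by its orange handle fully home, towards the robot, against its end stop, so that the carton lies under the stamp. Then press the red spring plunger down to its stop, keep it there for about a second, and let it rise again, leaving the carriage home. Do not disturb the bottle, the tube or the tape dispenser.

Things in the scene. Friction and masses are not known exactly. Their poses are not given: they have to be found in the camera images.
- stand: Fixed white stamp stand, base x -98 to +108, y -75 to +195 mm. Origin on the table; x towards the stand's back, z up. Its bed slopes 35 degrees, rising towards +x; the bed's top face passes 80 mm above the origin (point B). Uphill is (cos35, 0, sin35), the bed's normal (-sin35, 0, cos35). Place and yaw vary; its open side (-x) faces roughly the robot's left, its +y end points away from the robot.
- carriage (a joint): Carriage position along its channel, m: 0 farthest from home, grows along the stand's -y, 0.070 fully home at the end stop; begins at 0 to 0.03. About 2 N friction; stays where left. Fixed on it is a white carton with a green band, 44 x 100 x 22 mm, top 29 mm above the bed. Guide rails 9 mm high along the channel, inner faces 31 mm from its centre line.
- handle_top (a point): Centre of the top of the orange handle block: 14 mm along the channel, 30 mm across, 34 mm tall on the 7 mm high carriage plate (top 41 mm above the bed). Axes: x uphill, -y along the channel towards home, z the bed's normal. The carton's near end is 34 mm from it in -y; the plate ends 18 mm from it in +y.
- frame_top (a point): Top of the blue C-frame, on the plunger's axis, 74 mm from bed point B along the normal. The frame is 36 mm wide in y and reaches over the bed from the uphill side. Axes as stand.
- lamp_edge (a point): Middle of the lower front edge of the lamp bar fixed over the stand. The bar is 110 mm long in y, 50 mm deep in +x from this edge, 19 mm thick. It leaves no room for a gripper pointing straight down on the plunger: come in along the bed's normal, from the stand's open side. Axes as stand.
- plunger (a joint): Depth of the spring plunger in m: 0 up, 0.018 down at its stop. The spring takes about 4 N to start and 11 N at the stop; it rises by itself when let go.
- head_top (a point): Centre of the flat top of the red round plunger head (36 mm across the head, 26 mm across the flat, 14 mm thick), 110 mm from the bed along its normal when up, leaning 35 degrees towards the open side. Axes as for handle_top; it is pressed along -z.
- bottle: White plastic bottle with a blue cap, 60 mm across, 130 mm high, behind the stand; origin at the centre of its underside, z up. Leave alone.
- tube: Upright yellow tube with a black cap, 34 mm across, 113 mm high, behind the stand; origin at the centre of its underside, z up. Leave alone.
- tape: Blue tape dispenser with a white roll, 80 x 50 x 64 mm high, on the stand's open side; origin at the centre of its underside, z up. Leave alone.

How it is judged:
On the way, in this order (a step that is already met when the one before it is completed fails the run):
1. the carriage is home: within 5 mm of its end stop, for 0.2 s, the plunger up (value of joint carriage above 0.065 m and value of joint plunger below 0.004 m), for 0.2 s.
2. the plunger is held down, within 2 mm of its stop, for 0.6 s, with the carriage home (value of joint carriage above 0.065 m and value of joint plunger above 0.016 m), for 0.6 s.
At the end, for the whole second after the job is handed in: The carriage is within 5 mm of its end stop and the plunger has risen to within 3 mm of its top (value of joint carriage above 0.065 m and value of joint plunger below 0.003 m); the robot touches nothing.
It fails at once if the white bottle is shifted by more than 30 mm or knocked over (distance of bottle from where it was at the start of the episode above 0.03 m or angle between bottle's own z axis and vertical above 0.5 rad).
It fails at once if the yellow tube is shifted by more than 30 mm or knocked over (distance of tube from where it was at the start of the episode above 0.03 m or angle between tube's own z axis and vertical above 0.5 rad).
It fails at once if the tape dispenser is shifted by more than 30 mm or knocked over (distance of tape from where it was at the start of the episode above 0.03 m or angle between tape's own z axis and vertical above 0.5 rad).
It also fails if it takes over 45 s, if anything falls off the work surface, if the arm or the gripper's body presses on something with over 40 N, if the wrist force passes 120 N, or if a joint passes its speed limit or range.

## Working session

There is one attempt and no reset: what is moved stays moved. The work goes in short steps, Python scripts to look and compute and a tool call to move; the robot and the scene stay as the last step left them, time stands still between calls to the robot, and variables do not carry over. Pictures are saved under pics/ and viewed, at most 10 in all, crops included, and the job is handed in when it is done.

Besides the shell and the picture viewer there is one more tool, called after "Emit:" by a JSON object that holds its "api" and its "payload". play_rows: Moves the arm, as the interface text tells. Its arguments: {"type":"object","properties":{"plan":{"type":"array"}},"required":["plan"]}

```bash
mkdir -p pics
cat > h.py <<'E'
import numpy as np, cv2
from cell import ctrl
from scipy.spatial.transform import Rotation as R
def tool():
    o=ctrl.observe(); q=o["eef_rot"]; T=np.eye(4); T[:3,:3]=R.from_quat([q[1],q[2],q[3],q[0]]).as_matrix(); T[:3,3]=o["tool_pos"]; return T
def grab(n):
    T=tool(); im,d=ctrl.get_image(n); m=ctrl.camera_model(n)
    C=T@np.array(m["T_tool_cam"]) if n=="wrist" else np.array(m["cam_to_world"])
    f=240/np.tan(np.radians(m["fov_y"])/2)
    v,u=np.mgrid[:480,:640]
    P=np.stack([(u-m["cx"])/f*d,(v-m["cy"])/f*d,d],-1)@C[:3,:3].T+C[:3,3]
    P[d==0]=np.nan
    return im,d,P,C,m
def save(n,im): cv2.imwrite("pics/"+n,im[:,:,::-1])
E
python3 - <<'E'
from h import *
for n in ["scene","top"]:
    im,d,P,C,m=grab(n); save(n+"0.png",im); np.savez(n+"0.npz",im=im,P=P)
    print(n,m,(d>0).mean())
    hsv=cv2.cvtColor(im,cv2.COLOR_RGB2HSV)
    for c,lo,hi in [("orange",(8,150,120),(18,255,255)),("red",(0,150,80),(5,255,255)),("green",(45,80,50),(85,255,255)),("blue",(95,100,50),(125,255,255)),("yellow",(22,120,100),(35,255,255))]:
        k=cv2.inRange(hsv,lo,hi); N,L,S,X=cv2.connectedComponentsWithStats(k)
        for i in range(1,N):
            if S[i,4]>60: print(c,S[i],X[i].round(),np.nanmedian(P[L==i],0).round(3))
print(ctrl.observe())
E
```

```text
scene {'fov_y': 46.63164702669332, 'cx': 314.5731605572572, 'cy': 239.74264530474343, 'cam_to_world': array([[-0.75756403,  0.49073513, -0.43043674,  0.91625119],
       [ 0.65274621,  0.56509376, -0.50457053,  0.36578345],
       [-0.00437337, -0.66321043, -0.7484202 ,  0.8339552 ],
       [ 0.        ,  0.        ,  0.        ,  1.        ]])} 0.9957877604166666
orange [256 284  11  16 101] [261. 291.] [ 0.638 -0.094  0.112]
red [347 243  19  19 274] [356. 252.] [ 0.502 -0.02   0.169]
green [   0  157  153  114 2961] [ 74. 214.] [ 0.777 -0.567  0.   ]
green [323 270  12  11  79] [329. 275.] [ 0.523 -0.058  0.093]
blue [216 197  14  11 131] [223. 202.] [ 0.576 -0.288  0.128]
blue [368 360  23  27 104] [379. 372.] [0.571 0.115 0.054]
blue [350 374  23  25 131] [361. 386.] [0.608 0.11  0.053]
blue [344 382  55  41 614] [379. 406.] [0.596 0.144 0.014]
top {'fov_y': 45.09682254436527, 'cx': 321.72839806620055, 'cy': 230.9369304895928, 'cam_to_world': array([[ 0.0094842 , -0.99450463,  0.1042621 ,  0.44706277],
       [-0.99994501, -0.00896572,  0.00544039, -0.09451268],
       [-0.00447
[... 488 characters left out ...]
349967,  0.61581906, -0.01263324,  1.42469615,  0.00809934,
        1.10340662, -0.04041217]), 'qd': array([-7.67784670e-04, -2.36962089e-03,  4.85798020e-04, -3.77921002e-03,
       -4.31768350e-04, -1.36973664e-05,  8.27257753e-04]), 'joint_efforts': array([ 6.01186985e-04, -4.60045516e+01,  2.09841854e-01, -1.66245335e+01,
       -6.11425820e-02,  1.69623108e-02,  1.09437540e-04]), 'tool_pos': array([ 0.19239677, -0.62014369,  0.21761329]), 'eef_rot': array([-1.12543675e-03,  9.88705859e-01,  1.49864690e-01, -1.79304392e-04]), 'force': array([-0.1663053 , -0.80705162, -0.43164527]), 'moment': array([0.0005546 , 0.00226695, 0.02832329]), 'finger_force': 0.0, 'opening': 0.09293901694472118}
```

Run:
```python
from h import *
a=np.load("scene0.npz");b=np.load("top0.npz")
x=cv2.resize(a["im"][180:440,180:440],(600,600),interpolation=cv2.INTER_CUBIC)
save("sc_crop.png",x)
save("top_crop.png",cv2.resize(b["im"][150:350,180:460],(800,571),interpolation=cv2.INTER_CUBIC))
```

```text
(no output)
```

View pics/sc_crop.png

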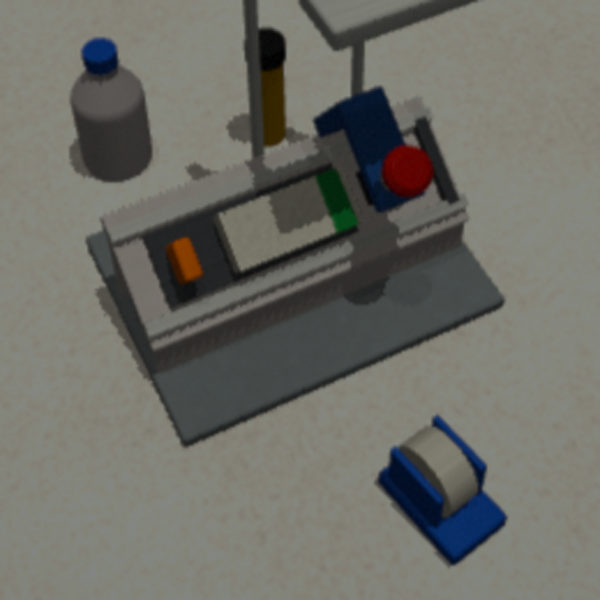

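View pics/top_crop.png

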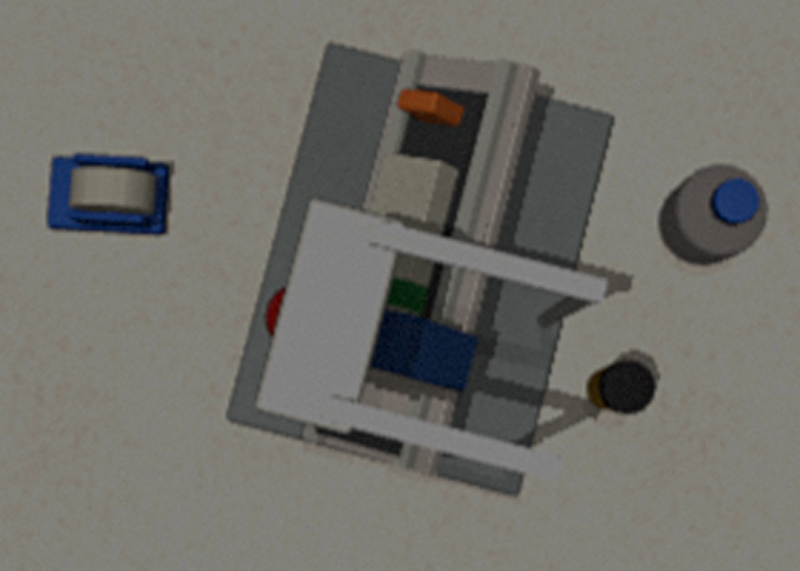

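The scene crop shows the stand with the orange handle at far left (185,260), the red head at (408,170), the blue frame and lamp bar above. In the top crop the base corners are at about (330,42), (612,115), (518,495) and (228,418), and the tape is at (110,195).

```bash
cat >> h.py <<'E'
def ray(m,C,u,v,z):
    f=240/np.tan(np.radians(m["fov_y"])/2)
    r=C[:3,:3]@[(u-m["cx"])/f,(v-m["cy"])/f,1]; return C[:3,3]+r*(z-C[2,3])/r[2]
E
python3 - <<'E'
from h import *
b=np.load("top0.npz");a=np.load("scene0.npz"); m=ctrl.camera_model("top"); C=np.array(m["cam_to_world"])
c=np.array([(330,42),(612,115),(518,495),(228,418)])/2.857+[180,150]
print("plate z",b["P"][190:200,285:296,2].mean(), b["P"][230,378], "z corner px", c)
zp=float(np.nanmedian(b["P"][185:200,288:300,2])); print(zp)
W=np.array([ray(m,C,u,v,zp)[:2] for u,v in c]); print(W.round(4),np.linalg.norm(np.diff(W,axis=0),axis=1))
S=np.array([(-.098,.195),(.108,.195),(.108,-.075),(-.098,-.075)])
A=S-S.mean(0);D=W-W.mean(0)
yaw=np.arctan2((A[:,0]*D[:,1]-A[:,1]*D[:,0]).sum(),(A*D).sum())
Rz=R.from_euler('z',yaw).as_matrix(); o=np.r_[W.mean(0)-Rz[:2,:2]@S.mean(0),0]
print("yaw",np.degrees(yaw),"o",o)
T=np.eye(4);T[:3,:3]=Rz;T[:3,3]=o;np.save("stand.npy",T)
t=np.radians(35);n=np.array([-np.sin(t),0,np.cos(t)]);up=np.array([np.cos(t),0,np.sin(t)]);B=np.array([0,0,.08])
print("head",Rz@(B+.11*n)+o)
for nm,D_ in (("scene",a),("top",b)):
    P=D_["P"].reshape(-1,3); hsv=cv2.cvtColor(D_["im"],cv2.COLOR_RGB2HSV)
    Q=((P-o)@Rz)-B; q=np.stack([Q@up,Q[:,1],Q@n],-1)
    reg=(abs(q[:,1]-.06)<.2)&(abs(q[:,0])<.15)&(P[:,2]>.05)
    for col,lo,hi in [("orange",(5,150,60),(18,255,255)),("red",(0,150,50),(4,255,255)),("blue",(95,120,30),(125,255,255)),("green",(45,80,30),(85,255,255))]:
        k=(cv2.inRange(hsv,lo,hi).ravel()>0)&reg
        if k.sum()>10: print(nm,col,k.sum(),"bed coords pct5/50/95",np.nanpercentile(q[k],[3,50,97],axis=0).round(4).tolist())
    k=(P[:,2]>.2)&reg
    print(nm,"lamp",(k.sum()),np.percentile(((P-o)@Rz)[k],[2,50,98],axis=0).round(3).tolist())
E
```

```text
plate z 0.012024395468426194 [ 0.56729381 -0.19796173  0.01517028] z corner px [[295.50577529 164.70073504]
 [394.21071054 190.2520126 ]
 [361.30906545 323.25866293]
 [259.8039902  296.30731537]]
0.013132969170884023
[[ 0.6958 -0.0353]
 [ 0.6464 -0.23  ]
 [ 0.3872 -0.166 ]
 [ 0.4368  0.0299]] [0.20090632 0.26690249 0.2020952 ]
yaw -104.08430834735343 o [ 0.48456364 -0.08091427  0.        ]
head [ 0.49991738 -0.01971753  0.17010672]
scene orange 179 bed coords pct5/50/95 [[-0.0165, 0.1424, 0.0077], [-0.0023, 0.1531, 0.0402], [0.0113, 0.1593, 0.0435]]
scene red 350 bed coords pct5/50/95 [[-0.0168, -0.014, 0.105], [-0.0027, 0.0019, 0.1089], [0.0111, 0.0164, 0.1122]]
scene blue 843 bed coords pct5/50/95 [[-0.0188, -0.0134, 0.0257], [0.0332, 0.0092, 0.0732], [0.0577, 0.0188, 0.0765]]
scene green 267 bed coords pct5/50/95 [[-0.0253, 0.0237, 0.0085], [-0.0037, 0.0318, 0.0289], [0.0179, 0.0404, 0.0318]]
scene lamp 2754 [[-0.056, -0.05, 0.295], [-0.034, 0.007, 0.311], [0.015, 0.055, 0.318]]
top orange 171 bed coords pct5/50/95 [[-0.0099, 0.1453, 0.013], [0.0117, 0.1507, 0.0395], [0.0155, 0.1577, 0.0456]]
top red 42 bed coords pct5/50/95 [[-0.0137, -0.0115, 0.1094], [-0.0076, 0.0003, 0.1119], [-0.0042, 0.0105, 0.114]]
top blue 668 bed coords pct5/50/95 [[0.047, -0.0164, 0.0068], [0.0627, -0.0005, 0.0551], [0.0648, 0.0157, 0.0777]]
top green 112 bed coords pct5/50/95 [[0.0106, 0.0239, 0.0106], [0.0207, 0.0321, 0.0276], [0.0235, 0.0396, 0.0333]]
top lamp 2943 [[-0.053, -0.052, 0.311], [-0.027, -0.001, 0.314], [0.011, 0.053, 0.322]]
```

```bash
cat >> h.py <<'E'
t=np.radians(35); TS=np.load("stand.npy"); Rz=TS[:3,:3]
up=Rz@[np.cos(t),0,np.sin(t)]; n=Rz@[-np.sin(t),0,np.cos(t)]; ys=Rz[:,1]; B=TS[:3,3]+[0,0,.08]
Bed=np.stack([up,ys,n],1)     # bed axes in world
def tobed(p): return (p-B)@Bed
def target(x,y,s,tilt):   # tool y along stand +y, tilt deg leans body to +y
    z=-(np.cos(np.radians(tilt))*n+np.sin(np.radians(tilt))*ys)
    yy=ys-(ys@z)*z; yy/=np.linalg.norm(yy)
    T=np.eye(4); T[:3,:3]=np.stack([np.cross(yy,z),yy,z],1); T[:3,3]=B+Bed@[x,y,s]; return T
def rel(T,T0=None):
    D=np.linalg.inv(tool() if T0 is None else T0)@T
    r=np.degrees(R.from_matrix(D[:3,:3]).as_rotvec())
    print("t",(D[:3,3]).round(4),"a",r.round(2),"rows",round(max(np.linalg.norm(D[:3,3])/.0417,np.linalg.norm(r)/7.16),1), "world",T[:3,3].round(3))
E
python3 - <<'E'
from h import *
a=np.load("scene0.npz");q=tobed(a["P"].reshape(-1,3))
for y in np.arange(.14,.206,.005):
    k=(abs(q[:,1]-y)<.0025)&(abs(q[:,0])<.014); print(round(y,3),np.percentile(q[k,2],[10,50,90]).round(4))
T0=tool(); print(T0.round(3))
T1=T0.copy();T1[2,3]=.45;rel(T1)
rel(target(0,.185,.16,12))
E
```

```text
0.14 [0.0059 0.0069 0.0085]
0.145 [0.0258 0.0401 0.0418]
0.15 [0.0391 0.0407 0.0427]
0.155 [0.0379 0.0404 0.0429]
0.16 [0.0054 0.0181 0.0402]
0.165 [0.005  0.0072 0.0094]
0.17 [-0.0008  0.0039  0.0083]
0.175 [-0.0023 -0.0003  0.0017]
0.18 [-0.0022 -0.0003  0.0011]
0.185 [-0.0741 -0.0011  0.0012]
0.19 [-0.0883 -0.0447  0.0006]
0.195 [-0.1047 -0.092  -0.0784]
0.2 [-0.1067 -0.0985 -0.093 ]
0.205 [-0.108  -0.1005 -0.0918]
[[ 0.955  0.296 -0.001  0.192]
 [ 0.296 -0.955  0.002 -0.62 ]
 [-0.    -0.002 -1.     0.218]
 [ 0.     0.     0.     1.   ]]
t [-0.     -0.0005 -0.2324] a [-0.  0. -0.] rows 5.6 world [ 0.192 -0.62   0.45 ]
t [ 0.6446 -0.4106  0.0075] a [ -7.33 -37.52 -52.89] rows 18.3 world [ 0.686 -0.037  0.211]
```

Emit:
{"api": "play_rows", "payload": {"plan": [{"tz":-0.04,"jaw":255},{"tz":-0.08,"jaw":255},{"tz":-0.12,"jaw":255},{"tz":-0.16,"jaw":255},{"tz":-0.2,"jaw":255},{"tz":-0.23,"jaw":255},{"tx":0.03,"ty":-0.026,"tz":-0.24,"jaw":255},{"tx":0.06,"ty":-0.052,"tz":-0.24,"jaw":255},{"tx":0.09,"ty":-0.079,"tz":-0.24,"jaw":255},{"tx":0.12,"ty":-0.106,"tz":-0.24,"jaw":255},{"tx":0.15,"ty":-0.132,"tz":-0.24,"jaw":255},{"tx":0.18,"ty":-0.158,"tz":-0.24,"jaw":255}]}}

```text
invalid input at $.plan[0]: expected keys tx, ty, tz, ax, ay, az, jaw
```

Emit:
{"api": "play_rows", "payload": {"plan": [{"tx":0,"ty":0,"tz":-0.04,"ax":0,"ay":0,"az":0,"jaw":255},{"tx":0,"ty":0,"tz":-0.08,"ax":0,"ay":0,"az":0,"jaw":255},{"tx":0,"ty":0,"tz":-0.12,"ax":0,"ay":0,"az":0,"jaw":255},{"tx":0,"ty":0,"tz":-0.16,"ax":0,"ay":0,"az":0,"jaw":255},{"tx":0,"ty":0,"tz":-0.2,"ax":0,"ay":0,"az":0,"jaw":255},{"tx":0,"ty":0,"tz":-0.23,"ax":0,"ay":0,"az":0,"jaw":255},{"tx":0.03,"ty":-0.026,"tz":-0.24,"ax":0,"ay":0,"az":-5,"jaw":255},{"tx":0.06,"ty":-0.052,"tz":-0.24,"ax":0,"ay":0,"az":-10,"jaw":255},{"tx":0.09,"ty":-0.079,"tz":-0.24,"ax":0,"ay":0,"az":-15,"jaw":255},{"tx":0.12,"ty":-0.106,"tz":-0.24,"ax":0,"ay":0,"az":-20,"jaw":255},{"tx":0.15,"ty":-0.132,"tz":-0.24,"ax":0,"ay":0,"az":-25,"jaw":255},{"tx":0.18,"ty":-0.158,"tz":-0.24,"ax":0,"ay":0,"az":-30,"jaw":255}]}}

```text
clock: 1.1
tool_pos: [0.3182, -0.4145, 0.4584]
eef_rot: [-0.0, 0.915, 0.403, -0.0]
force: [0.4, -0.7, -0.4]
opening: 0.0176
finger_force: 0.0
```

Run:
```python
from h import *
o=ctrl.observe();print(tool().round(3),o["joint_positions"].round(2),o["force"],o["clock"])
T=target(0,.185,.16,12); T[:3,3]=[.66,.06,.42]; rel(T)
```

```text
[[ 0.676  0.737 -0.001  0.318]
 [ 0.737 -0.676  0.    -0.414]
 [-0.    -0.001 -1.     0.458]
 [ 0.     0.     0.     1.   ]] [ 0.99  0.28 -0.17  1.31  0.05  1.55  0.08] [ 0.35402726 -0.68705877 -0.42676356] 1.1
t [ 0.5807 -0.0687  0.0384] a [  2.68 -36.93 -23.77] rows 14.1 world [0.66 0.06 0.42]
```

Emit:
{"api": "play_rows", "payload": {"plan": [{"tx":0.04,"ty":-0.005,"tz":0,"ax":0,"ay":-2,"az":-2,"jaw":255},{"tx":0.08,"ty":-0.01,"tz":0,"ax":0,"ay":-4,"az":-4,"jaw":255},{"tx":0.12,"ty":-0.015,"tz":0,"ax":0,"ay":-7,"az":-6,"jaw":255},{"tx":0.16,"ty":-0.02,"tz":0,"ax":0,"ay":-10,"az":-8,"jaw":255},{"tx":0.2,"ty":-0.025,"tz":0,"ax":1,"ay":-13,"az":-10,"jaw":255},{"tx":0.24,"ty":-0.03,"tz":0,"ax":1,"ay":-16,"az":-12,"jaw":255},{"tx":0.28,"ty":-0.035,"tz":0,"ax":1,"ay":-19,"az":-14,"jaw":255},{"tx":0.32,"ty":-0.04,"tz":0,"ax":2,"ay":-22,"az":-16,"jaw":255},{"tx":0.36,"ty":-0.045,"tz":0,"ax":2,"ay":-25,"az":-18,"jaw":255},{"tx":0.4,"ty":-0.05,"tz":0,"ax":2,"ay":-28,"az":-20,"jaw":255},{"tx":0.44,"ty":-0.055,"tz":0,"ax":2,"ay":-31,"az":-21,"jaw":255},{"tx":0.48,"ty":-0.06,"tz":0.01,"ax":2.5,"ay":-34,"az":-22,"jaw":255}]}}

```text
clock: 2.1
tool_pos: [0.5772, -0.0571, 0.4484]
eef_rot: [0.081, 0.792, 0.548, -0.257]
force: [1.2, -2.1, -1.7]
opening: 0.0005
finger_force: 0.0
```

Run:
```python
from h import *
o=ctrl.observe();print(tool().round(3),o["joint_positions"].round(2),o["force"],o["clock"])
rel(target(0,.20,.12,12))
im,d,P,C,m=grab("scene"); save("sc1.png",im)
im,d,P,C,m=grab("wrist"); save("w1.png",im)
```

```text
[[ 0.268  0.909 -0.318  0.577]
 [ 0.826 -0.387 -0.41  -0.057]
 [-0.496 -0.153 -0.855  0.448]
 [ 0.     0.     0.     1.   ]] [-0.15  0.6   0.02  0.94  0.4   1.98 -0.4 ] [ 1.15022928 -2.09413192 -1.71011542] 2.1
t [0.1609 0.1509 0.1956] a [-0.23 -5.8  -2.2 ] rows 7.1 world [ 0.695 -0.063  0.178]
```

View pics/sc1.png

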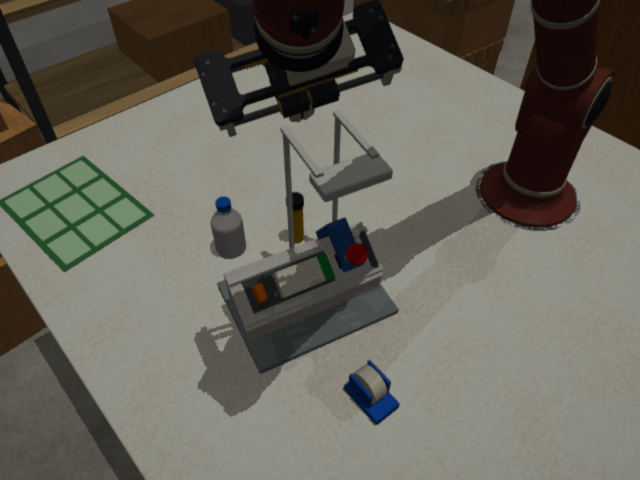

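The scene view shows the gripper high behind the lamp at about (300,90), with everything undisturbed. I'll go forward first, then down along the tool axis.

Emit:
{"api": "play_rows", "payload": {"plan": [{"tx":0.03,"ty":0.028,"tz":0,"ax":0,"ay":-1,"az":0,"jaw":255},{"tx":0.06,"ty":0.056,"tz":0,"ax":0,"ay":-2,"az":-1,"jaw":255},{"tx":0.09,"ty":0.084,"tz":0,"ax":0,"ay":-3,"az":-1,"jaw":255},{"tx":0.12,"ty":0.112,"tz":0.005,"ax":0,"ay":-4,"az":-2,"jaw":255},{"tx":0.145,"ty":0.137,"tz":0.02,"ax":0,"ay":-5,"az":-2,"jaw":255},{"tx":0.16,"ty":0.15,"tz":0.05,"ax":0,"ay":-6,"az":-2,"jaw":255},{"tx":0.161,"ty":0.151,"tz":0.08,"ax":0,"ay":-6,"az":-2,"jaw":255},{"tx":0.161,"ty":0.151,"tz":0.11,"ax":0,"ay":-6,"az":-2,"jaw":255},{"tx":0.161,"ty":0.151,"tz":0.14,"ax":0,"ay":-6,"az":-2,"jaw":255},{"tx":0.161,"ty":0.151,"tz":0.17,"ax":0,"ay":-6,"az":-2,"jaw":255},{"tx":0.161,"ty":0.151,"tz":0.19,"ax":0,"ay":-6,"az":-2,"jaw":255},{"tx":0.161,"ty":0.151,"tz":0.19,"ax":0,"ay":-6,"az":-2,"jaw":255}]}}

```text
clock: 3.2
tool_pos: [0.692, -0.0709, 0.181]
eef_rot: [0.101, 0.772, 0.55, -0.303]
force: [0.1, -0.3, 0.2]
opening: 0.0004
finger_force: 0.0
```

Run:
```python
from h import *
o=ctrl.observe();T=tool();print(o["joint_positions"].round(2),o["force"].round(1),o["clock"],"bed",tobed(T[:3,3]).round(4))
rel(target(0,.20,.12,12)); rel(target(0,.188,.022,12))
im,d,P,C,m=grab("wrist"); save("w2.png",im)
q=tobed(P.reshape(-1,3)); k=cv2.inRange(cv2.cvtColor(im,cv2.COLOR_RGB2HSV),(5,150,60),(18,255,255)).ravel()>0
k&=(abs(q[:,0])<.05)&(q[:,1]<.2)&(q[:,1]>.05)
print(k.sum(),np.nanpercentile(q[k],[3,50,97],axis=0).round(4))
```

```text
[-0.38  1.07  0.74  0.94 -0.07  1.62 -0.18] [ 0.1 -0.3  0.2] 3.2 bed [0.0087 0.1987 0.1173]
t [ 0.0087  0.0005 -0.003 ] a [-1.15  0.2  -0.84] rows 0.2 world [ 0.695 -0.063  0.178]
t [0.0092 0.0111 0.0952] a [-1.15  0.2  -0.84] rows 2.3 world [ 0.67  -0.114  0.098]
1187 [[-0.015   0.1461  0.0168]
 [-0.0052  0.1532  0.04  ]
 [ 0.0126  0.1584  0.0415]]
```

View pics/w2.png

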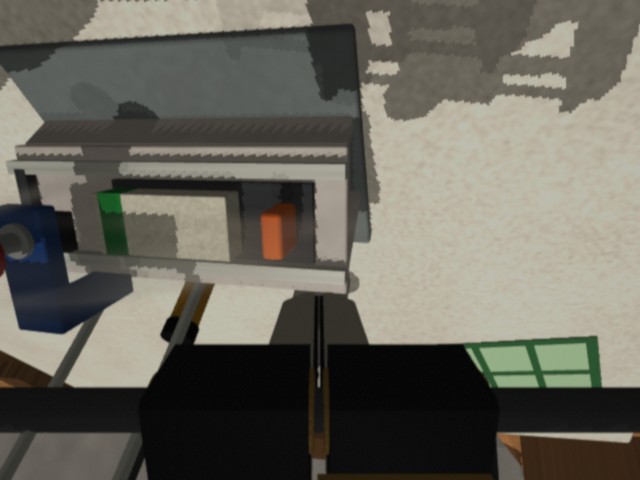

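The wrist view confirms it: handle at (278,232), carton to its left, and clear plate behind it at about (310,230). Descending.

Emit:
{"api": "play_rows", "payload": {"plan": [{"tx":0.009,"ty":0.004,"tz":0.03,"ax":-1,"ay":0,"az":-1,"jaw":255},{"tx":0.009,"ty":0.008,"tz":0.06,"ax":-1,"ay":0,"az":-1,"jaw":255},{"tx":0.009,"ty":0.011,"tz":0.085,"ax":-1,"ay":0,"az":-1,"jaw":255},{"tx":0.009,"ty":0.011,"tz":0.095,"ax":-1,"ay":0,"az":-1,"jaw":255},{"tx":0.009,"ty":0.011,"tz":0.095,"ax":-1,"ay":0,"az":-1,"jaw":255},{"tx":0.009,"ty":0.011,"tz":0.095,"ax":-1,"ay":0,"az":-1,"jaw":255}]}}

```text
clock: 3.75
tool_pos: [0.6769, -0.1113, 0.104]
eef_rot: [0.111, 0.765, 0.562, -0.295]
force: [0.5, 0.9, -0.4]
opening: 0.0004
finger_force: 0.0
```

Run:
```python
from h import *
o=ctrl.observe();T=tool();print(o["joint_positions"].round(2),o["force"].round(1),o["clock"],"bed",tobed(T[:3,3]).round(4),"f bed",(o["force"]@Bed).round(1))
rel(target(0,.16,.022,12)); rel(target(0,.12,.022,12));rel(target(0,.10,.022,12))
```

```text
[-0.38  1.1   0.73  1.13 -0.07  1.37 -0.16] [ 0.5  0.9 -0.4] 3.75 bed [-0.0004  0.1939  0.0296] f bed [-1.   0.3  0.3]
t [-0.0003 -0.0318  0.014 ] a [0.75 0.13 0.18] rows 0.8 world [ 0.643 -0.108  0.098]
t [-0.0001 -0.071   0.0218] a [0.75 0.13 0.18] rows 1.8 world [ 0.604 -0.098  0.098]
t [-0.0001 -0.0906  0.0257] a [0.75 0.13 0.18] rows 2.3 world [ 0.585 -0.093  0.098]
```

Emit:
{"api": "play_rows", "payload": {"plan": [{"tx":0,"ty":0,"tz":0.008,"ax":0.7,"ay":0,"az":0,"jaw":255},{"tx":0,"ty":-0.008,"tz":0.009,"ax":0.7,"ay":0,"az":0,"jaw":255},{"tx":0,"ty":-0.015,"tz":0.011,"ax":0.7,"ay":0,"az":0,"jaw":255},{"tx":0,"ty":-0.022,"tz":0.012,"ax":0.7,"ay":0,"az":0,"jaw":255},{"tx":0,"ty":-0.029,"tz":0.014,"ax":0.7,"ay":0,"az":0,"jaw":255},{"tx":0,"ty":-0.036,"tz":0.015,"ax":0.7,"ay":0,"az":0,"jaw":255},{"tx":0,"ty":-0.043,"tz":0.017,"ax":0.7,"ay":0,"az":0,"jaw":255},{"tx":0,"ty":-0.05,"tz":0.018,"ax":0.7,"ay":0,"az":0,"jaw":255},{"tx":0,"ty":-0.057,"tz":0.02,"ax":0.7,"ay":0,"az":0,"jaw":255},{"tx":0,"ty":-0.064,"tz":0.021,"ax":0.7,"ay":0,"az":0,"jaw":255},{"tx":0,"ty":-0.07,"tz":0.022,"ax":0.7,"ay":0,"az":0,"jaw":255},{"tx":0,"ty":-0.07,"tz":0.022,"ax":0.7,"ay":0,"az":0,"jaw":255}]}}

```text
clock: 4.75
tool_pos: [0.603, -0.0974, 0.097]
eef_rot: [0.105, 0.765, 0.56, -0.299]
force: [0.5, 0.4, 1.1]
opening: 0.0008
finger_force: 0.3
```

```bash
cat > st.py <<'E'
from h import *
o=ctrl.observe();T=tool();print(o["joint_positions"].round(2),o["clock"],"bed",tobed(T[:3,3]).round(4),"f bed",(o["force"]@Bed).round(1))
im,d,P,C,m=grab("scene"); save("last.png",im); q=tobed(P.reshape(-1,3))
hsv=cv2.cvtColor(im,cv2.COLOR_RGB2HSV)
for c,lo,hi in (("orange",(5,150,60),(18,255,255)),("green",(45,80,30),(85,255,255)),("red",(0,150,50),(4,255,255))):
    k=(cv2.inRange(hsv,lo,hi).ravel()>0)&(abs(q[:,0])<.05)&(abs(q[:,1])<.2)&(q[:,2]>0)&(q[:,2]<.13)
    if k.sum(): print(c,k.sum(),np.nanpercentile(q[k],[3,50,97],axis=0).round(4).tolist())
E
python3 st.py; python3 -c "
from h import *
rel(target(0,.10,.022,12))"
```

```text
[-0.47  1.02  0.74  1.4  -0.06  1.23 -0.19] 4.75 bed [-0.0008  0.1189  0.0213] f bed [0.2 0.4 1.2]
t [-0.0006 -0.0187  0.0029] a [-0.13  0.21  0.25] rows 0.5 world [ 0.585 -0.093  0.098]
```

Emit:
{"api": "play_rows", "payload": {"plan": [{"tx":0,"ty":-0.004,"tz":0.001,"ax":0,"ay":0,"az":0,"jaw":255},{"tx":0,"ty":-0.008,"tz":0.002,"ax":0,"ay":0,"az":0,"jaw":255},{"tx":0,"ty":-0.012,"tz":0.003,"ax":0,"ay":0,"az":0,"jaw":255},{"tx":0,"ty":-0.016,"tz":0.003,"ax":0,"ay":0,"az":0,"jaw":255},{"tx":0,"ty":-0.016,"tz":0.003,"ax":0,"ay":0,"az":0,"jaw":255}]}}

```text
clock: 5.22
tool_pos: [0.587, -0.0942, 0.0965]
eef_rot: [0.105, 0.765, 0.56, -0.3]
force: [2.4, -0.7, -0.7]
opening: 0.0006
finger_force: 1.0
```

```bash
python3 st.py;python3 - <<'E'
from h import *
im,d,P,C,m=grab("wrist"); save("w3.png",im);q=tobed(P.reshape(-1,3))
k=cv2.inRange(cv2.cvtColor(im,cv2.COLOR_RGB2HSV),(5,150,60),(18,255,255)).ravel()>0
k&=(abs(q[:,0])<.05)&(q[:,1]<.2)&(q[:,1]>.0)&(q[:,2]>0)
if k.sum():print(k.sum(),np.nanpercentile(q[k],[3,50,97],axis=0).round(4))
E
```

```text
[-0.49  1.    0.74  1.45 -0.06  1.2  -0.19] 5.2167 bed [-0.0004  0.1026  0.0204] f bed [-0.3  2.5 -0.7]
3388 [[-0.0329  0.078   0.012 ]
 [-0.0123  0.0868  0.04  ]
 [ 0.0052  0.1468  0.1244]]
```

View pics/w3.png

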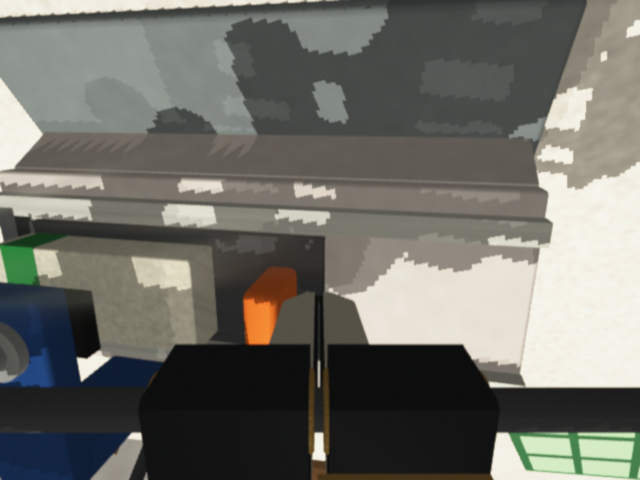

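The handle at (268,300) is touching the finger and sits at about y 87 mm, so a few millimetres remain. I'll keep pushing until the force rises.

Emit:
{"api": "play_rows", "payload": {"plan": [{"tx":0,"ty":-0.003,"tz":0.001,"ax":0,"ay":0,"az":0,"jaw":255},{"tx":0,"ty":-0.006,"tz":0.001,"ax":0,"ay":0,"az":0,"jaw":255},{"tx":0,"ty":-0.008,"tz":0.001,"ax":0,"ay":0,"az":0,"jaw":255},{"tx":0,"ty":-0.008,"tz":0.001,"ax":0,"ay":0,"az":0,"jaw":255}]}}

```text
clock: 5.65
tool_pos: [0.587, -0.0939, 0.097]
eef_rot: [0.112, 0.765, 0.562, -0.294]
force: [12.4, -6.5, -8.7]
opening: 0.0001
finger_force: 6.8
```

```bash
cat > hw.py <<'E'
from h import *
o=ctrl.observe();print(o["clock"],"bed",tobed(o["tool_pos"]).round(4),"f bed",(o["force"]@Bed).round(1))
im,d,P,C,m=grab("wrist"); save("w4.png",im);q=tobed(P.reshape(-1,3))
k=cv2.inRange(cv2.cvtColor(im,cv2.COLOR_RGB2HSV),(5,150,60),(18,255,255)).ravel()>0
k&=(abs(q[:,0])<.03)&(q[:,1]<.2)&(q[:,1]>.0)&(abs(q[:,2]-.041)<.005)
if k.sum():print(k.sum(),np.nanpercentile(q[k],[3,50,97],axis=0).round(4))
E
python3 hw.py
```

```text
5.65 bed [-0.0004  0.1025  0.021 ] f bed [-2.3 13.6 -9. ]
1674 [[-0.0147  0.0778  0.0369]
 [-0.0064  0.0839  0.0403]
 [ 0.0055  0.0901  0.0415]]
```

Stop reached: 13.6 N with no further motion, and the handle is at y = 84 mm, where home is expected. Retreat now.

Emit:
{"api": "play_rows", "payload": {"plan": [{"tx":0,"ty":0.01,"tz":-0.002,"ax":0,"ay":0,"az":0,"jaw":255},{"tx":0,"ty":0.022,"tz":-0.005,"ax":0,"ay":0,"az":0,"jaw":255},{"tx":0,"ty":0.025,"tz":-0.03,"ax":0,"ay":0,"az":0,"jaw":255},{"tx":-0.01,"ty":0.025,"tz":-0.06,"ax":0,"ay":0,"az":0,"jaw":255},{"tx":-0.02,"ty":0.025,"tz":-0.09,"ax":0,"ay":0,"az":0,"jaw":255},{"tx":-0.02,"ty":0.025,"tz":-0.12,"ax":0,"ay":0,"az":0,"jaw":255},{"tx":-0.02,"ty":0.025,"tz":-0.135,"ax":0,"ay":0,"az":0,"jaw":255},{"tx":-0.02,"ty":0.025,"tz":-0.135,"ax":0,"ay":0,"az":0,"jaw":255}]}}

```text
clock: 6.37
tool_pos: [0.6467, -0.0481, 0.2149]
eef_rot: [0.107, 0.766, 0.561, -0.297]
force: [-0.2, 0.8, 0.2]
opening: 0.0001
finger_force: 0.0
```

```bash
python3 st.py
python3 - <<'E'
from h import *
print(tool()[:3,:3].T@Bed)
rel(target(-.02,0,.155,0)); rel(target(-.003,0,.14,0))
a=np.load("scene0.npz");
im,d,P,C,m=grab("wrist"); save("w5.png",im);q=tobed(P.reshape(-1,3))
for c,lo,hi in (("orange",(5,150,60),(18,255,255)),("red",(0,150,50),(4,255,255))):
    k=(cv2.inRange(cv2.cvtColor(im,cv2.COLOR_RGB2HSV),lo,hi).ravel()>0)&(abs(q[:,0])<.03)&(abs(q[:,1])<.2)&(abs(q[:,2])<.13)
    if k.sum():print(c,k.sum(),np.nanpercentile(q[k],[3,50,97],axis=0).round(4).tolist())
E
```

```text
[-0.48  0.96  0.76  1.12 -0.04  1.55 -0.18] 6.3667 bed [0.019  0.1492 0.1514] f bed [-0.5 -0.4  0.5]
orange 5 [[-0.0179, -0.0105, 0.1062], [-0.0162, -0.01, 0.1069], [-0.0135, -0.0061, 0.1088]]
green 32 [[-0.0267, -0.046, 0.0048], [-0.0232, -0.0401, 0.0282], [-0.0175, -0.0272, 0.0339]]
red 53 [[-0.0187, -0.0115, 0.1056], [-0.015, -0.001, 0.1087], [-0.0091, 0.0099, 0.112]]
[[-0.99998585 -0.00472622 -0.00244084]
 [-0.00411272  0.97796856 -0.2087117 ]
 [ 0.00337348 -0.20869871 -0.97797416]]
t [ 0.0397 -0.1458  0.0249] a [-12.05   0.17   0.26] rows 3.7 world [0.51  0.021 0.195]
t [ 0.0227 -0.1427  0.0396] a [-12.05   0.17   0.26] rows 3.6 world [ 0.505 -0.001  0.193]
orange 1308 [[-0.0148, 0.0776, 0.0112], [-0.0019, 0.0876, 0.0394], [0.0129, 0.0909, 0.0415]]
red 2526 [[-0.0152, -0.0113, 0.1033], [-0.0011, 0.0042, 0.1091], [0.014, 0.0163, 0.1104]]
```

View pics/last.png

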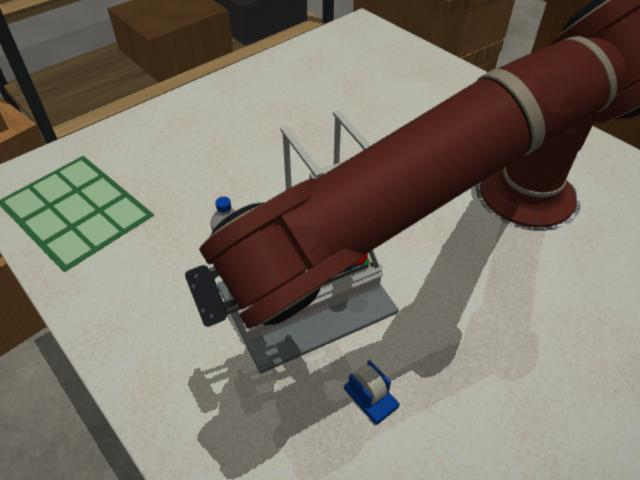

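The arm covers the stand in the scene view, the tape at (372,392) is untouched, and the wrist camera puts the handle at home. Next I move to a point off the head on the open side.

Emit:
{"api": "play_rows", "payload": {"plan": [{"tx":0.035,"ty":0,"tz":0,"ax":0,"ay":0,"az":0,"jaw":255},{"tx":0.06,"ty":-0.02,"tz":0,"ax":-2,"ay":0,"az":0,"jaw":255},{"tx":0.07,"ty":-0.05,"tz":0.005,"ax":-4,"ay":0,"az":0,"jaw":255},{"tx":0.07,"ty":-0.08,"tz":0.01,"ax":-7,"ay":0,"az":0,"jaw":255},{"tx":0.07,"ty":-0.11,"tz":0.02,"ax":-10,"ay":0,"az":0,"jaw":255},{"tx":0.07,"ty":-0.135,"tz":0.025,"ax":-12,"ay":0,"az":0,"jaw":255},{"tx":0.07,"ty":-0.146,"tz":0.025,"ax":-12,"ay":0,"az":0,"jaw":255},{"tx":0.07,"ty":-0.146,"tz":0.025,"ax":-12,"ay":0,"az":0,"jaw":255},{"tx":0.07,"ty":-0.146,"tz":0.025,"ax":-12,"ay":0,"az":0,"jaw":255}]}}

```text
clock: 7.22
tool_pos: [0.5158, 0.0444, 0.1772]
eef_rot: [0.185, 0.75, 0.588, -0.24]
force: [-1.0, -1.0, -0.8]
opening: 0.0005
finger_force: 0.0
```

Run:
```python
from h import *
o=ctrl.observe();print(o["joint_positions"].round(2),o["clock"],"bed",tobed(o["tool_pos"]).round(4),"f bed",(o["force"]@Bed).round(1))
rel(target(-.002,0,.125,0)); rel(target(-.002,0,.09,0))
im,d,P,C,m=grab("wrist"); save("w6.png",im);q=tobed(P.reshape(-1,3))
for c,lo,hi in (("orange",(7,150,60),(18,255,255)),("red",(0,150,50),(4,255,255))):
    k=(cv2.inRange(cv2.cvtColor(im,cv2.COLOR_RGB2HSV),lo,hi).ravel()>0)&(abs(q[:,0])<.03)&(abs(q[:,1])<.2)&(abs(q[:,2])<.13)
    if k.sum():print(c,k.sum(),np.nanpercentile(q[k],[3,50,97],axis=0).round(4).tolist())
im,d,P,C,m=grab("top"); save("t6.png",im)
q=((P.reshape(-1,3)-TS[:3,3])@Rz); k=(abs(q[:,1])<.07)&(q[:,2]>.2)&(abs(q[:,0]+.03)<.08)
for x in np.arange(-.1,.04,.01):
    kk=k&(abs(q[:,0]-x)<.005); print(round(x,2),np.nanpercentile(q[kk,2],[5,50,95]).round(3) if kk.sum() else 0)
```

```text
[-0.88  0.79  0.83  1.7   0.01  1.11 -0.39] 7.2167 bed [-0.05   -0.0002  0.1537] f bed [ 0.6 -0.7 -1.4]
t [-0.0479  0.      0.0289] a [-0.11  0.23  0.27] rows 1.3 world [ 0.502 -0.01   0.181]
t [-0.0478  0.0001  0.0639] a [-0.11  0.23  0.27] rows 1.9 world [ 0.498 -0.029  0.153]
orange 1217 [[-0.0151, 0.0764, 0.0149], [-0.0043, 0.0807, 0.0392], [0.0122, 0.089, 0.0416]]
red 84 [[-0.0111, -0.0001, 0.1081], [0.0012, 0.0002, 0.1096], [0.0144, 0.0006, 0.1108]]
-0.1 0
-0.09 0
-0.08 0
-0.07 0
-0.06 0
-0.05 [0.311 0.314 0.316]
-0.04 [0.312 0.314 0.316]
-0.03 [0.312 0.314 0.316]
-0.02 [0.312 0.314 0.321]
-0.01 [0.312 0.315 0.321]
-0.0 [0.305 0.32  0.322]
0.01 [0.318 0.32  0.323]
0.02 [0.318 0.32  0.322]
0.03 [0.318 0.32  0.322]
0.04 [0.318 0.32  0.322]
```

View pics/w6.png

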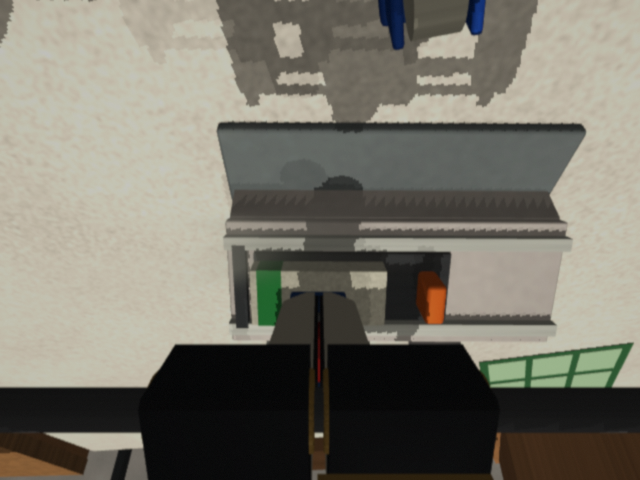

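View pics/t6.png

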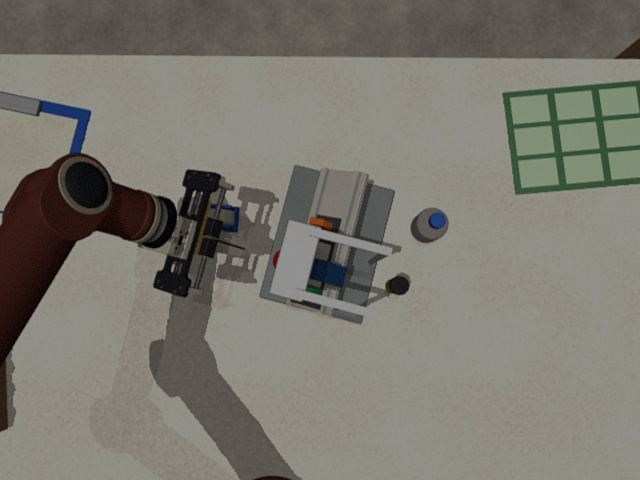

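The wrist and top views show the handle home at (432,297). The gripper is left of the lamp at about (200,235) with ample clearance, above the tape. Now I move over the head and down.

Emit:
{"api": "play_rows", "payload": {"plan": [{"tx":-0.02,"ty":0,"tz":0,"ax":0,"ay":0,"az":0,"jaw":255},{"tx":-0.04,"ty":0,"tz":0,"ax":0,"ay":0,"az":0,"jaw":255},{"tx":-0.048,"ty":0,"tz":0,"ax":0,"ay":0,"az":0,"jaw":255},{"tx":-0.048,"ty":0,"tz":0.01,"ax":0,"ay":0,"az":0,"jaw":255},{"tx":-0.048,"ty":0,"tz":0.02,"ax":0,"ay":0,"az":0,"jaw":255},{"tx":-0.048,"ty":0,"tz":0.03,"ax":0,"ay":0,"az":0,"jaw":255},{"tx":-0.048,"ty":0,"tz":0.036,"ax":0,"ay":0,"az":0,"jaw":255},{"tx":-0.048,"ty":0,"tz":0.036,"ax":0,"ay":0,"az":0,"jaw":255}]}}

```text
clock: 7.98
tool_pos: [0.5008, -0.015, 0.1753]
eef_rot: [0.184, 0.751, 0.587, -0.24]
force: [0.2, -0.2, 0.2]
opening: 0.0004
finger_force: 0.0
```

Run:
```python
from h import *
o=ctrl.observe();print(o["joint_positions"].round(2),o["clock"],"bed",tobed(o["tool_pos"]).round(4),"f bed",(o["force"]@Bed).round(1))
rel(target(-.001,0,.092,0))
```

```text
[-0.83  0.76  0.85  1.79  0.04  1.01 -0.34] 7.9833 bed [-0.0009 -0.0003  0.117 ] f bed [0.2 0.2 0.1]
t [0.0002 0.0004 0.025 ] a [-0.23  0.24  0.15] rows 0.6 world [ 0.498 -0.029  0.155]
```

Emit:
{"api": "play_rows", "payload": {"plan": [{"tx":0,"ty":0,"tz":0.006,"ax":0,"ay":0,"az":0,"jaw":255},{"tx":0,"ty":0,"tz":0.012,"ax":0,"ay":0,"az":0,"jaw":255},{"tx":0,"ty":0,"tz":0.018,"ax":0,"ay":0,"az":0,"jaw":255},{"tx":0,"ty":0,"tz":0.024,"ax":0,"ay":0,"az":0,"jaw":255},{"tx":0,"ty":0,"tz":0.03,"ax":0,"ay":0,"az":0,"jaw":255},{"tx":0,"ty":0,"tz":0.03,"ax":0,"ay":0,"az":0,"jaw":255},{"tx":0,"ty":0,"tz":0.03,"ax":0,"ay":0,"az":0,"jaw":255}]}}

```text
clock: 8.57
tool_pos: [0.4991, -0.0279, 0.1545]
eef_rot: [0.185, 0.75, 0.589, -0.238]
force: [-3.1, 14.1, 25.7]
opening: 0.0005
finger_force: 14.1
```

Run:
```python
from h import *
o=ctrl.observe();print(o["clock"],"bed",tobed(o["tool_pos"]).round(4),"f bed",(o["force"]@Bed).round(1))
```

```text
8.5667 bed [-0.0023  0.0012  0.0926] f bed [ 4.1 -6.4 28.5]
```

At the stop: 28 N against the spring's 11 N, with the tip at 92.6 mm. Hold.

Emit:
{"api": "play_rows", "payload": {"plan": [{"tx":0,"ty":0,"tz":0,"ax":0,"ay":0,"az":0,"jaw":255},{"tx":0,"ty":0,"tz":0,"ax":0,"ay":0,"az":0,"jaw":255},{"tx":0,"ty":0,"tz":0,"ax":0,"ay":0,"az":0,"jaw":255},{"tx":0,"ty":0,"tz":0,"ax":0,"ay":0,"az":0,"jaw":255},{"tx":0,"ty":0,"tz":0,"ax":0,"ay":0,"az":0,"jaw":255},{"tx":0,"ty":0,"tz":0,"ax":0,"ay":0,"az":0,"jaw":255},{"tx":0,"ty":0,"tz":0,"ax":0,"ay":0,"az":0,"jaw":255},{"tx":0,"ty":0,"tz":0,"ax":0,"ay":0,"az":0,"jaw":255},{"tx":0,"ty":0,"tz":0,"ax":0,"ay":0,"az":0,"jaw":255},{"tx":0,"ty":0,"tz":0,"ax":0,"ay":0,"az":0,"jaw":255},{"tx":0,"ty":0,"tz":0,"ax":0,"ay":0,"az":0,"jaw":255},{"tx":0,"ty":0,"tz":0,"ax":0,"ay":0,"az":0,"jaw":255}]}}

```text
clock: 9.57
tool_pos: [0.4991, -0.0279, 0.1545]
eef_rot: [0.185, 0.75, 0.589, -0.238]
force: [-3.2, 13.3, 24.8]
opening: 0.0008
finger_force: 13.9
```

Emit:
{"api": "play_rows", "payload": {"plan": [{"tx":0,"ty":0,"tz":-0.006,"ax":0,"ay":0,"az":0,"jaw":255},{"tx":0,"ty":0,"tz":-0.014,"ax":0,"ay":0,"az":0,"jaw":255},{"tx":0,"ty":0,"tz":-0.022,"ax":0,"ay":0,"az":0,"jaw":255},{"tx":0,"ty":0,"tz":-0.035,"ax":0,"ay":0,"az":0,"jaw":255},{"tx":0,"ty":0,"tz":-0.055,"ax":0,"ay":0,"az":0,"jaw":255},{"tx":0.01,"ty":0,"tz":-0.065,"ax":0,"ay":0,"az":0,"jaw":255},{"tx":0.04,"ty":0,"tz":-0.07,"ax":0,"ay":0,"az":0,"jaw":255},{"tx":0.06,"ty":0,"tz":-0.07,"ax":0,"ay":0,"az":0,"jaw":255},{"tx":0.06,"ty":0,"tz":-0.07,"ax":0,"ay":0,"az":0,"jaw":255},{"tx":0.06,"ty":0,"tz":-0.07,"ax":0,"ay":0,"az":0,"jaw":255}]}}

```text
clock: 10.4
tool_pos: [0.5184, 0.0569, 0.173]
eef_rot: [0.185, 0.749, 0.589, -0.24]
force: [-0.6, -0.6, 0.2]
opening: 0.0006
finger_force: 0.0
```

```bash
python3 st.py; python3 hw.py
```

```text
[-0.89  0.81  0.83  1.68 -0.    1.13 -0.4 ] 10.4 bed [-0.0629 -0.0008  0.1576] f bed [ 0.7 -0.5 -0.3]
orange 231 [[-0.0167, -0.0083, 0.0102], [-0.0024, 0.0869, 0.0396], [0.0117, 0.0918, 0.1056]]
green 51 [[-0.0264, -0.0473, 0.0047], [-0.0212, -0.0398, 0.0281], [0.019, -0.0223, 0.051]]
red 340 [[-0.0167, -0.0123, 0.1037], [-0.0029, 0.0029, 0.109], [0.011, 0.0174, 0.1122]]
10.45 bed [-0.0612 -0.0004  0.1575] f bed [1.  0.9 0.4]
726 [[-0.0146  0.0766  0.037 ]
 [-0.0016  0.0825  0.0402]
 [ 0.0124  0.0894  0.0417]]
```

The head is back up at 109 mm, the handle is home, and the arm is clear.

```bash
python3 -c "
from cell import ctrl
print(ctrl.job_done())"
```

```text
the job is handed in; nothing more can be done
None
```

I handed the job in at about 10.5 s: the carriage is home against its stop, the plunger was held at its stop for about 1 s and rose again, and the arm is clear; the hand-in returned no verdict, and I did not re-measure the bottle, tube or tape at the end.

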